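# Load the beaker caddy, pull out its carry handle and hold it up

### The arm

A 6-joint arm with a two-finger parallel gripper is mounted at the origin on a cart in front of the work surface, level with it; the furniture and walls round the work are solid. World frame = base frame: x ahead of the robot, y to its left, z up, the work surface at z = 0. Lengths are in m, angles in rad, forces in N, time in s.
With the tool pointing down it reaches from about 0.425 to 0.95 m from the base axis. Payload 3.5 kg.
Tool frame: the origin (TCP) lies between the finger pads; the fingertips stand 22 mm ahead of it and the grasp point (between the pads) lies 3 mm ahead of it (ctrl.nose_length is the z of the fingertips in the tool frame, in m); z points along the fingers, y is the line along which they close (so a half turn about z gives the same grasp; the last joint's range is limited). The gripper opens to 85 mm and grips with 20 to 120 N. Pads are 22 mm wide; open, the fingers measure 114 mm over their backs; the gripper's body (76 mm by 85 mm) begins 54 mm behind the grasp point. The pads swing forward as they close: fully open they stand 13 mm farther back than shut.
Start: joints at [1.003, 0.286, 1.577, -0, 1.279, -0.15], TCP at [0.274, 0.617, 0.226] pointing down, gripper open.
Joint ranges: [-2.77, 2.77], [-0.9, 2.22], [0.21, 2.48], [-1.53, 4.67], [0.24, 2.81], [-2.84, 2.84]. Speed limits (rad/s): [2.79, 2.79, 3.14, 3.14, 3.14, 3.14].

### API

Orientations are given as a unit quaternion [x, y, z, w].
In Python, from plant import ctrl gives the robot as it stands. The module is installed in compiled form; this text tells all that it offers.
- The arm moves only by the tool send_rows, never from a script. Its argument "rows" is text: rows parted by semicolons, each of 7 numbers parted by spaces: the turn, a rotation vector about the tool's x, y, z in shares of 360 degrees (1.0 is 360 degrees), then the shift along the tool's x, y, z in parts of the range, where 1.0 means 0.8 m, then the opening, from -1 (shut) to 1 (fully open). A call has 1 to 8 rows; each row is the pose to reach, as a shift and turn from the pose commanded when the call began, along the tool's axes at that moment; what a row does not reach only later rows make up. A row lasts 1/8 s, in which the tool goes at most 62.5 mm and 10.7 degrees, less where a joint would pass 70% of its speed; a pose out of reach is approached as far as the arm can. No shift or turn number may pass 1 either way. A call with a gripper value outside its range is refused whole. The fingers move at their own pace and stop on an object; "grip_force" is the grip in N (left out, the last holds). Time passes only in rows, so rows that repeat a pose let the fingers close. It gives the time, the measured TCP pose, the force, the opening and the grip force at its end, in the units of the state.
- ctrl.get_state(): the state, without advancing time (a new reading comes with each control period).
- ctrl.read_camera(name): name is "side" or "top" or "wrist"; returns a dict with "color" (420x560x3 uint8, red, green, blue), "fx", "fy", "cx", "cy" (pixels), "extrinsics" (4x4, takes a point from world to camera coordinates). Camera axes: x right, y down, z forward; pixel columns grow to the right and rows downward; lengths in m; the calibration is good to about 2 mm. A picture is of the moment at which its call begins. There is no depth.
- ctrl.sign_off(): hands the job in; it is judged then, once.
Trained networks look in a picture, given as the dict that the camera call returned (one of the last four; its "shot" number tells which), for a name from the list of things; names that differ only in an ending like _2 or _b are one class to them, and where a whole thing is asked for, a point or a joint stands for the part that bears it (a point fixed in the world has none). Each returns a list of dicts, best first, with "p" (0 to 1); they miss things now and then, are a little off and sometimes report something else, mostly with a low value. They report only what shows in the picture. A call takes as long as a camera call.
- ctrl.look_for(picture, target): "position" ([x, y, z] in m, in the coordinates of the camera as it stood for that picture, good to about 4 mm: the middle of the surface that is visible of it).
The state is a dict: "time": time; "qpos": joint angles; "dq": joint speeds; "joint_efforts": joint torques, N m; "eef_pos": TCP position; "tcp_rot": TCP orientation; "contact_force": force on the tool from outside, world axes, zero at the start; "wrist_torque": the same for the moment, N m; "opening": opening from 0.0 (shut) to 1.0 (fully open); "finger_force": force on a finger pad.
Only numpy, scipy, OpenCV 4.12 (cv2) and the standard library are available. Lean on these libraries where they do the work, as an engineer would, in place of code of your own. Each camera call takes 0.05 s, during which the arm holds its last target. There are 200 camera calls.

### The job

Put the blue beaker, upside down as it stands, over the free peg of the white beaker caddy and let go of it. Then squeeze the orange release button in the caddy's carry handle, pull the handle up past its first stop to the second stop (fully out), lift the caddy level by the handle about 5 cm clear of the worktop, and finish while holding it there, still, with both beakers on their pegs. Leave the mug, spice jar, tin and lemon alone.

Things in the scene. Friction and masses are not known exactly. Their poses are not given: they have to be found in the camera images.
- caddy: Loose white tray 115 x 250 mm (x by y), 12 mm thick, about 0.5 kg with handle; origin: centre of its underside, z up. Pegs at y = +85 mm (free) and -85 mm (green beaker on it). A metal sleeve in the middle, 30 x 40 mm, 100 mm high, holds the telescoping carry handle. Stands left or right, turned up to 0.7 rad.
- free_peg (a point): Foot of the free grey peg, on the top of the tray (12 mm above the caddy's underside, y = +85 mm). The peg is 14 mm thick and 68 mm tall with a conical foot, 40 mm across at the tray, narrowing over 20 mm, which centres a beaker to about 4 mm.
- taken_peg (a point): Foot of the other peg, the same kind, at y = -85 mm of the caddy; the green beaker sits on it.
- blue_beaker: Blue beaker, open end down on the worktop, 90 mm tall, 54 mm across the rim (bottom), 50 mm across the closed end (top), wall 3 mm, about 60 g. Origin: centre of its rim; z up. Grip it from above across the closed end. On a peg its rim rests on the tray; beside the handle bar, fingers have room only if they close along the caddy's x.
- green_beaker: The same beaker in green, already upside down on the taken peg of the caddy (origin at its rim, on the tray).
- grip (a point): Centre of the black handle bar: 80 mm long (caddy's y), 24 mm thick (caddy's x), 22 mm high; 132 mm above the caddy's underside with the handle down, rising as it is pulled. Seated beakers reach 102 mm above the underside.
- button_face (a point): Middle of the face of the orange release button, 26 mm long (along y) and 13 mm high, in the middle of the bar's -x face, standing 5 mm proud of it. Gripping the middle of the bar across its thickness (along the caddy's x) squeezes it flush.
- carry_handle (a joint): How far the handle is pulled up, m: 0 down, first stop 0.035, second stop and end of travel 0.075. Locked at 0 and caught at 0.035 while the button is out (about 2 mm play); while it is pressed the handle slides with about 1.5 N friction plus 0.1 kg, so it comes out before the caddy leaves the worktop.
- release_button (a joint): How far the button is pressed in, m: 0 out; the catch is free from 0.003; flush with the bar at 0.005. A spring pushes it out, 1.5 N at 0 and 4 N when flush. A grip of about 30 N holds it in and carries the caddy.
- mug: White mug with coloured stripes, 93 mm across, 96 mm tall, at the back; bystander. Origin at its underside.
- spice_jar: Spice jar with red cap, 45 mm across, 106 mm tall, at the back; bystander. Origin at its underside.
- tin: Green food tin, 57 mm across, 72 mm tall, at the left; bystander. Origin at its underside.
- lemon: Yellow lemon, 71 x 53 mm, at the right near the front edge; bystander. Origin at its underside.

How it is judged:
By the outcome, as a careful person would: the job done as asked, in the order asked, and still so for the second after the job is handed in, while the arm keeps its last pose, push and grip.
It also fails if it takes over 58 s, if anything falls off the work surface, if the arm or the gripper's body presses on something with over 40 N, if the wrist force passes 120 N, or if a joint passes its speed limit or range.

## Working session

There is one attempt and no reset: what is moved stays moved. The work goes in short steps, Python scripts to look and compute and a tool call to move; the robot and the scene stay as the last step left them, time stands still between calls to the robot, and variables do not carry over. Pictures are saved under pics/ and viewed, at most 10 in all, crops included, and the job is handed in when it is done.

Besides the shell and the picture viewer there is one more tool, called after ">>>" as a command line: name --argument value ..., lists and objects as JSON in quotes. send_rows: Moves the arm, as the interface text tells. Its arguments: {"type":"object","properties":{"rows":{"type":"string"},"grip_force":{"type":"number"}},"required":["rows"]}

```bash
mkdir -p pics; cat > h.py <<'E'
import numpy as np, cv2
from plant import ctrl
from scipy.spatial.transform import Rotation as R
def shot(cam, save=None):
    p=ctrl.read_camera(cam)
    if save: cv2.imwrite('pics/'+save+'.png', p['color'][:,:,::-1])
    return p
def world(p,pos):
    E=np.array(p['extrinsics']); return E[:3,:3].T@(np.array(pos)-E[:3,3])
def find(p,names):
    for n in names:
        for d in ctrl.look_for(p,n)[:2]:
            E=np.array(p['extrinsics']); c=np.array(d['position'])
            print(n, round(d['p'],2), world(p,c).round(4), 'px',round(p['fx']*c[0]/c[2]+p['cx']),round(p['fy']*c[1]/c[2]+p['cy']))
def ray(p,u,v,z):
    E=np.array(p['extrinsics']); C=-E[:3,:3].T@E[:3,3]
    d=E[:3,:3].T@np.array([(u-p['cx'])/p['fx'],(v-p['cy'])/p['fy'],1]); return C+d*(z-C[2])/d[2]
def pose():
    s=ctrl.get_state(); return np.array(s['eef_pos']),R.from_quat(s['tcp_rot']),s
def rel(pos,yaw_y):
    """shift (mm, tool axes) and rotvec (deg) to reach pos, pointing down, with tool y along world angle yaw_y (mod pi)"""
    P,Q,s=pose()
    best=None
    for k in (0,np.pi):
        y=np.array([np.cos(yaw_y+k),np.sin(yaw_y+k),0]); z=np.array([0,0,-1.]); x=np.cross(y,z)
        T=R.from_matrix(np.c_[x,y,z]); rv=(Q.inv()*T).as_rotvec(degrees=True)
        if best is None or np.linalg.norm(rv)<np.linalg.norm(best): best=rv
    print('turn',best.round(2),'shift mm',(Q.inv().apply(np.array(pos)-P)*1000).round(1))
E
python3 - <<'E'
from h import *
P,Q,s=pose(); print(P,Q.as_matrix().round(3),s['time'],s['opening'])
names=['caddy','free_peg','taken_peg','blue_beaker','green_beaker','grip','button_face','mug','spice_jar','tin','lemon']
for c in ('top','side','wrist'):
    p=shot(c,c+'0'); print(c, 'cam at',world(p,[0,0,0]).round(3)); find(p,names)
E
```

```text
[0.27352144 0.61637198 0.22415759] [[-0.914  0.406 -0.001]
 [ 0.406  0.914 -0.002]
 [ 0.    -0.002 -1.   ]] 0.0 0.9994232336779071
top cam at [ 0.376 -0.004  1.501]
caddy 0.89 [0.5808 0.1447 0.0093] px 235 217
caddy 0.44 [ 0.769  -0.0441  0.0396] px 294 158
free_peg 0.97 [0.5771 0.1483 0.0117] px 234 218
blue_beaker 0.8 [ 0.5067 -0.1709  0.0902] px 337 238
blue_beaker 0.24 [ 0.3515 -0.4562  0.0468] px 429 291
green_beaker 0.7 [0.5184 0.0716 0.1009] px 256 234
grip 0.58 [0.5722 0.1398 0.1422] px 232 214
mug 0.84 [ 0.7658 -0.0462  0.0396] px 295 159
spice_jar 0.63 [ 0.7586 -0.1914  0.1026] px 343 156
tin 0.62 [0.6186 0.4243 0.0691] px 144 202
tin 0.25 [0.5773 0.151  0.0112] px 233 218
lemon 0.57 [0.5173 0.0674 0.102 ] px 258 234
lemon 0.55 [ 0.3519 -0.4541  0.0449] px 428 290
side cam at [0.467 1.604 1.198]
caddy 0.8 [0.5801 0.1626 0.0153] px 274 273
free_peg 0.95 [0.5814 0.1603 0.0151] px 274 273
taken_peg 0.57 [0.5784 0.1605 0.0124] px 275 273
blue_beaker 0.59 [ 0.5094 -0.1557  0.0546] px 296 214
green_beaker 0.68 [0.523  0.0908 0.0758] px 291 247
mug 0.65 [ 0.7316 -0.0371  0.0755] px 237 226
spice_jar 0.5 [ 0.7688 -0.1862  0.0802] px 232 204
tin 0.62 [0.6136 0.4373 0.0732] px 257 316
lemon 0.41 [ 0.3483 -0.4445  0.0392] px 334 182
wrist cam at [0.208 0.646 0.374]
```

View pics/top0.png

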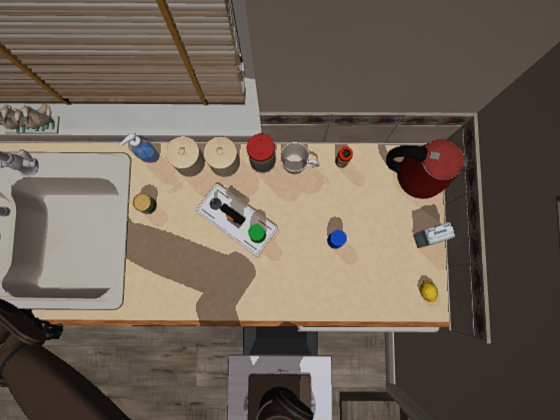

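View pics/side0.png

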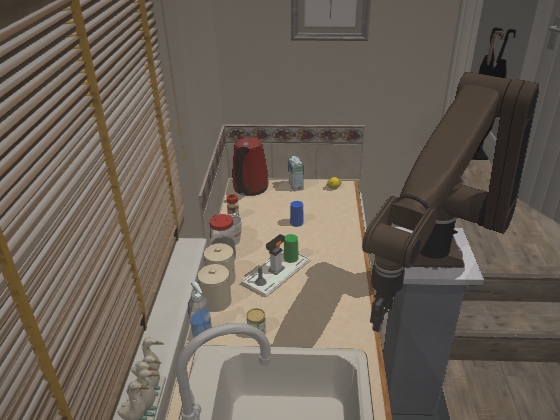

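Top view: caddy at about (235,218) px, with the green beaker at its lower-right end (257,233), the free peg at upper left (216,204), and the blue beaker at (337,239). The side view agrees: the caddy's +y axis points at about 50° in the world, so its yaw is about -0.69. I'll move so the wrist camera is over the caddy.

The rows are not in the units I measure in: shifts go in shares of 0.8 m and turns go in shares of 360 degrees. I convert before sending: -360 mm / 800 = -0.45, -300 mm / 800 = -0.375, 80 degrees / 360 = 0.2222.

>>> send_rows --rows "0 0 0.0278 -0.0563 -0.0463 -0.015 1;0 0 0.0556 -0.1125 -0.0938 -0.03 1;0 0 0.0833 -0.1688 -0.14 -0.045 1;0 0 0.1111 -0.225 -0.1875 -0.06 1;0 0 0.1389 -0.2813 -0.2338 -0.075 1;0 0 0.1667 -0.3375 -0.2813 -0.0875 1;0 0 0.1944 -0.3938 -0.3275 -0.0938 1;0 0 0.2222 -0.45 -0.375 -0.0938 1"

```text
time: 2.8
eef_pos: [0.482, 0.195, 0.3017]
tcp_rot: [0.789, 0.614, 0.001, 0.001]
contact_force: [0.0, 0.6, 0.2]
opening: 0.999
finger_force: 0.0
```

```bash
python3 - <<'E'
s=open('h.py').read()
s=s.replace("for k in (0,np.pi)","for k in (0,)")
open('h.py','w').write(s)
from h import *
print(pose()[0],pose()[2]['qpos'])
rel([.534,.092,.30],np.radians(-40))
E
```

```text
[0.48202936 0.19499466 0.30166197] [ 1.89078698e-01 -1.12845502e-01  1.86535700e+00  7.99029265e-05
  1.38664293e+00  4.37951195e-01]
turn [ 0.11 -0.09 25.74] shift mm [-87.   75.7   1.7]
```

Converted, -87 mm / 800 = -0.1088, 76 mm / 800 = 0.095, 26 degrees / 360 = 0.0722.

>>> send_rows --rows "0 0 0.025 -0.0375 0.0313 0.0025 1;0 0 0.05 -0.075 0.0625 0.0025 1;0 0 0.0722 -0.1088 0.095 0.0025 1;0 0 0.0722 -0.1088 0.095 0.0025 1;0 0 0.0722 -0.1088 0.095 0.0025 1"

```text
time: 3.42
eef_pos: [0.5337, 0.0942, 0.2985]
tcp_rot: [0.906, 0.423, -0.0, -0.0]
contact_force: [0.1, 0.9, 0.0]
opening: 0.997
finger_force: 0.0
```

```bash
python3 - <<'E'
from h import *
print(pose()[0])
p=shot('wrist','w1'); print(world(p,[0,0,0]), np.array(p['extrinsics'])[:3,:3].round(3))
find(p,['caddy','free_peg','green_beaker','grip','button_face','blue_beaker'])
E
```

```text
[0.5337327  0.09419524 0.29849535]
[0.57981795 0.14893837 0.44746115] [[ 0.767 -0.642 -0.   ]
 [-0.615 -0.736  0.283]
 [-0.182 -0.217 -0.959]]
caddy 0.66 [0.5892 0.1624 0.0143] px 282 101
free_peg 0.61 [0.5894 0.1621 0.0088] px 282 101
green_beaker 0.72 [0.525  0.0747 0.105 ] px 288 201
grip 0.74 [0.5786 0.1452 0.1457] px 285 118
blue_beaker 0.77 [ 0.5014 -0.1504  0.0633] px 377 323
```

View pics/w1.png

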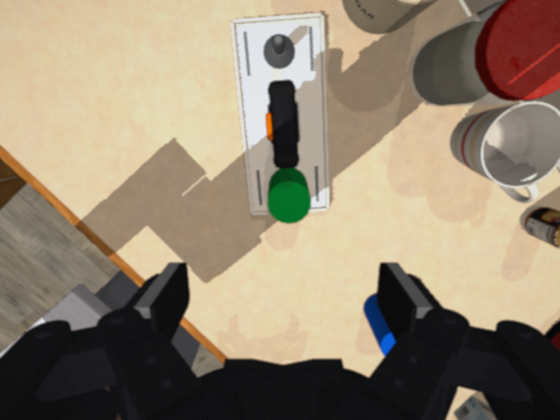

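Wrist view: tray corners at (235,17), (323,12), (328,208) and (250,214); free peg tip at (279,42); bar from (283,82) to (285,165); green top at (289,190). The orange button on the left (-x) side confirms the orientation.

```bash
python3 - <<'E'
from h import *
p=shot('wrist')
c=[ray(p,*q,.012)[:2] for q in ((235,17),(323,12),(328,208),(250,214))]
c=np.array(c); print(c.round(4),c.mean(0), np.linalg.norm(np.diff(c,axis=0),axis=1))
y=(c[0]+c[1]-c[2]-c[3]); print('y ang',np.degrees(np.arctan2(y[1],y[0])))
print('peg tip',ray(p,279,42,.080)); a,b=ray(p,283,82,.143),ray(p,285,165,.143); print('bar',a,b,(a+b)/2,np.degrees(np.arctan2(*(a-b)[[1,0]])))
print('green top',ray(p,289,190,.102))
hsv=cv2.cvtColor(p['color'],cv2.COLOR_RGB2HSV)
m=cv2.inRange(hsv,(110,120,60),(130,255,255)); print('blue px',m.sum()//255)
t=shot('top'); hsv=cv2.cvtColor(t['color'],cv2.COLOR_RGB2HSV)
for nm,lo,hi in (('blue',(110,150,60),(130,255,255)),('green',(50,120,50),(75,255,255))):
    m=cv2.inRange(hsv,lo,hi); n,_,st,ce=cv2.connectedComponentsWithStats(m); 
    for i in range(1,n):
        if st[i,4]>60: print(nm,st[i],ray(t,*ce[i],.08 if nm=='blue' else .095))
rel([.507,-.168,.25],np.radians(-40))
E
```

```text
[[0.6078 0.2728]
 [0.6926 0.2089]
 [0.5472 0.0102]
 [0.4563 0.0746]] [0.57597376 0.1416143 ] [0.10621342 0.24620076 0.11140591]
y ang 53.20612447799099
peg tip [0.62298665 0.20717738 0.08      ]
bar [0.5975945  0.17037902 0.143     ] [0.55160524 0.11234539 0.143     ] [0.57459987 0.14136221 0.143     ] 51.60462681575504
green top [0.5334547  0.08316886 0.102     ]
blue px 106
blue [328 230  18  18 237] [ 0.50637032 -0.17318322  0.08      ]
turn [ 0.01 -0.01  0.11] shift mm [-218.5  147.7   48.6]
```

Converted, -218 mm / 800 = -0.2725, -200 mm / 800 = -0.25, -2 degrees / 360 = -0.0056.

>>> send_rows --rows "0 0 0 -0.0625 0.0438 0 1;0 0 0 -0.125 0.0875 0 1;0 0 -0.0056 -0.1875 0.1313 0.0125 1;0 0 -0.0056 -0.25 0.1688 0.0313 1;0 0 -0.0056 -0.2725 0.185 0.05 1;0 0 -0.0056 -0.2725 0.185 0.0613 1;0 0 -0.0056 -0.2725 0.185 0.0613 1"

```text
time: 4.75
eef_pos: [0.5072, -0.1674, 0.2487]
tcp_rot: [0.898, 0.439, -0.0, -0.001]
contact_force: [0.2, 0.8, 0.6]
opening: 0.997
finger_force: 0.0
```

```bash
python3 - <<'E'
from h import *
p=shot('wrist','w2'); find(p,['blue_beaker'])
P,Q,s=pose(); print(P,Q.as_matrix().round(3)[:,1])
hsv=cv2.cvtColor(p['color'],cv2.COLOR_RGB2HSV)
m=cv2.inRange(hsv,(110,100,40),(130,255,255)); n,_,st,ce=cv2.connectedComponentsWithStats(m)
i=1+st[1:,4].argmax(); print(st[i],ce[i]); x,y,w,h,_=st[i]
ys,xs=np.nonzero(m[y:y+h,x:x+w])
# Hough-free: top-face circle from left/right extremes
print('mid z.09',ray(p,x+w/2,y+h/2,.09),'ctr z.06',ray(p,*ce[i],.06))
cv2.imwrite('pics/w2.png',p['color'][:,:,::-1])
E
```

```text
blue_beaker 0.56 [ 0.5142 -0.1703  0.0896] px 290 188
[ 0.50790734 -0.1672165   0.25007629] [ 0.79  -0.614  0.001]
[266 159  49  61 209] [290.05741627 189.78947368]
mid z.09 [ 0.51332611 -0.17162653  0.09      ] ctr z.06 [ 0.50902872 -0.17747937  0.06      ]
```

View pics/w2.png

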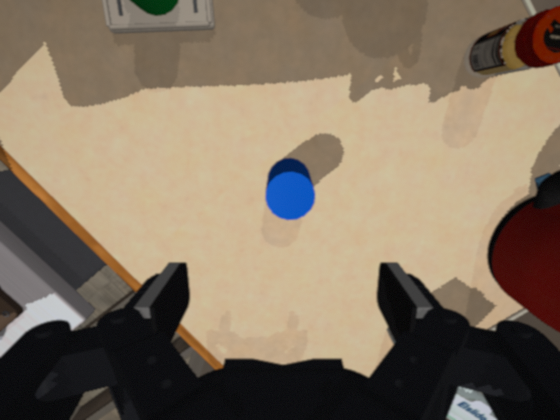

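The blue closed end is a circle centred at about (290,195) px, radius 24, slightly to the +y side of the tool midline.

```bash
python3 - <<'E'
from h import *
p=shot('wrist'); c=ray(p,290.5,195,.09); print(c, p['fx'])
t=shot('top'); print('top px circ', ray(t,337,239,.09))
rel([*c[:2],.082],np.radians(-38))
E
```

```text
[ 0.51082207 -0.17644675  0.09      ] 319.5772007185235
top px circ [ 0.50434153 -0.17216854  0.09      ]
turn [ 0.09 -0.02  0.16] shift mm [ -5.6   7.5 168.5]
```

Converted, 168 mm / 800 = 0.21, 140 mm / 800 = 0.175.

>>> send_rows --rows "0 0 0 -0.0075 0.0088 0.0625 1;0 0 0 -0.0075 0.0088 0.125 1;0 0 0 -0.0075 0.0088 0.175 1;0 0 0 -0.0075 0.0088 0.21 1;0 0 0 -0.0075 0.0088 0.21 1;0 0 0 -0.0075 0.0088 0.21 -1;0 0 0 -0.0075 0.0088 0.21 -1;0 0 0 -0.0075 0.0088 0.21 -1" --grip_force 25

```text
time: 5.95
eef_pos: [0.5094, -0.177, 0.0837]
tcp_rot: [0.899, 0.439, -0.0, -0.001]
contact_force: [-9.7, 8.5, 29.4]
opening: 0.376
finger_force: 14.7
```

>>> send_rows --rows "0 0 0 0 0 0 -1;0 0 0 0 0 0 -1;0 0 0 0 0 0 -1;0 0 0 0 0 0 -1"

```text
time: 6.45
eef_pos: [0.5147, -0.1798, 0.0919]
tcp_rot: [0.898, 0.439, 0.004, 0.005]
contact_force: [-6.1, 5.3, 32.9]
opening: -0.002
finger_force: 15.0
```

The fingers slipped off over the top. I'll rise, open and look.

Converted, -160 mm / 800 = -0.2, -120 mm / 800 = -0.15.

>>> send_rows --rows "0 0 0 0 0 -0.025 -1;0 0 0 0 0 -0.075 -1;0 0 0 0 0 -0.15 1;0 0 0 0 0 -0.2 1;0 0 0 0 0 -0.2 1;0 0 0 0 0 -0.2 1"

```text
time: 7.2
eef_pos: [0.5089, -0.1771, 0.2411]
tcp_rot: [0.899, 0.439, -0.0, -0.0]
contact_force: [-0.9, 0.5, -0.2]
opening: 0.844
finger_force: 0.0
```

```bash
python3 - <<'E'
from h import *
p=shot('wrist','w3'); print(pose()[0], pose()[2]['contact_force']); find(p,['blue_beaker'])
E
```

```text
[ 0.50852782 -0.1768207   0.24005222] [-0.82015489 -0.29450614 -0.04859654]
blue_beaker 0.69 [ 0.5123 -0.1718  0.091 ] px 282 186
```

View pics/w3.png

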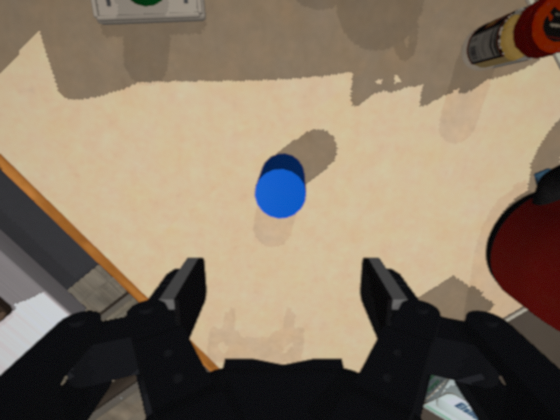

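Beaker still upright at (281,193), barely moved. I'll check the tip geometry before retrying lower.

```bash
python3 - <<'E'
from h import *
print(ctrl.nose_length)
p=shot('wrist'); print(pose()[0])
for z in(.07,.09): print(z,ray(p,281,193,z))
hsv=cv2.cvtColor(p['color'],cv2.COLOR_RGB2HSV)
m=cv2.inRange(hsv,(105,100,140),(130,255,255)); n,_,st,ce=cv2.connectedComponentsWithStats(m); i=1+st[1:,4].argmax(); print(st[i],ce[i])
# predicted circle at nominal
E=np.array(p['extrinsics'])
def pr(X): c=E[:3,:3]@X+E[:3,3]; return np.array([p['fx']*c[0]/c[2]+p['cx'],p['fy']*c[1]/c[2]+p['cy']])
for z in (.07,.09):
    c=ray(p,*ce[i],z); print(z,'width px', [pr(c+np.array(d)*.025)[0].round(1) for d in ([.788,-.616,0],[-.788,.616,0])])
print('tips px', pr(pose()[0]+np.array([0,0,-.022])))
E
```

```text
0.022
[ 0.50841477 -0.17676595  0.23946397]
0.07 [ 0.50299743 -0.18001733  0.07      ]
0.09 [ 0.50613521 -0.17629083  0.09      ]
[ 259  165   51   50 1995] [284.02807018 189.06265664]
0.07 width px [np.float64(308.5), np.float64(259.5)]
0.09 width px [np.float64(310.2), np.float64(257.9)]
tips px [282.69728261 243.60108939]
```

Converted, 173 mm / 800 = 0.2163, 150 mm / 800 = 0.1875.

>>> send_rows --rows "0 0 0 0.0063 0 0.0625 1;0 0 0 0.0063 0 0.125 1;0 0 0 0.0063 0 0.1875 1;0 0 0 0.0063 0 0.2163 1;0 0 0 0.0063 0 0.2163 1;0 0 0 0.0063 0 0.2163 0.5;0 0 0 0.0063 0 0.2163 0.4;0 0 0 0.0063 0 0.2163 0.3" --grip_force 25

```text
time: 8.35
eef_pos: [0.5131, -0.1737, 0.0698]
tcp_rot: [0.899, 0.439, 0.001, 0.001]
contact_force: [-0.9, -0.3, 0.9]
opening: 0.647
finger_force: 0.1
```

>>> send_rows --rows "0 0 0 0 0 0 0.2"

```text
time: 8.48
eef_pos: [0.5129, -0.1735, 0.0696]
tcp_rot: [0.899, 0.439, 0.0, 0.001]
contact_force: [-0.9, 1.1, 2.9]
opening: 0.603
finger_force: 3.0
```

>>> send_rows --rows "0 0 0 0 0 0 0.1"

```text
time: 8.6
eef_pos: [0.513, -0.1735, 0.07]
tcp_rot: [0.899, 0.439, 0.0, 0.0]
contact_force: [-1.6, 1.2, 5.3]
opening: 0.581
finger_force: 25.3
```

>>> send_rows --rows "0 0 0 0 0 0 0.1"

```text
time: 8.72
eef_pos: [0.513, -0.1735, 0.0699]
tcp_rot: [0.899, 0.439, 0.0, 0.0]
contact_force: [-1.8, 1.6, 6.0]
opening: 0.583
finger_force: 25.3
```

Gripped at 49.5 mm, 25 N. Lift, then carry to a look point over the caddy.

Converted, -230 mm / 800 = -0.2875, 225 mm / 800 = 0.2813.

>>> send_rows --rows "0 0 0 0 0 -0.0375 0;0 0 0 0 0 -0.1 0;0 0 0 0 0 -0.1625 0;0 0 0 0.0375 -0.02 -0.225 0;0 0 0 0.0938 -0.05 -0.2688 0;0 0 0 0.1563 -0.0825 -0.2875 0;0 0 0 0.2188 -0.115 -0.2875 0;0 0 0 0.2813 -0.1475 -0.2875 0"

```text
time: 9.72
eef_pos: [0.5578, 0.0784, 0.299]
tcp_rot: [0.899, 0.439, 0.001, 0.0]
contact_force: [0.5, -0.0, -0.6]
opening: 0.577
finger_force: 26.3
```

Converted, 57 mm / 800 = 0.0713, 35 mm / 800 = 0.0438.

>>> send_rows --rows "0 0 0 0.0438 -0.0225 0 0;0 0 0 0.0713 -0.0375 0 0;0 0 0 0.0713 -0.0375 0 0;0 0 0 0.0713 -0.0375 0 0"

```text
time: 10.22
eef_pos: [0.5689, 0.1395, 0.2983]
tcp_rot: [0.899, 0.439, -0.0, 0.0]
contact_force: [0.1, -0.9, -0.1]
opening: 0.582
finger_force: 26.3
```

```bash
python3 - <<'E'
from h import *
P,Q,s=pose(); print(P,s['opening'],s['finger_force'])
p=shot('wrist','w4'); np.savez('w4.npz',E=p['extrinsics'],fx=p['fx'],fy=p['fy'],cx=p['cx'],cy=p['cy'])
find(p,['free_peg','grip','button_face','green_beaker'])
E
```

```text
[0.56888121 0.13951895 0.29832633] 0.5819514769381756 26.29261356079951
free_peg 0.96 [0.5985 0.1801 0.0087] px 281 131
grip 0.97 [0.5898 0.1551 0.1451] px 290 165
grip 0.52 [ 0.7622 -0.0631  0.0678] px 506 209
green_beaker 0.25 [0.6036 0.1801 0.0183] px 284 129
```

View pics/w4.png

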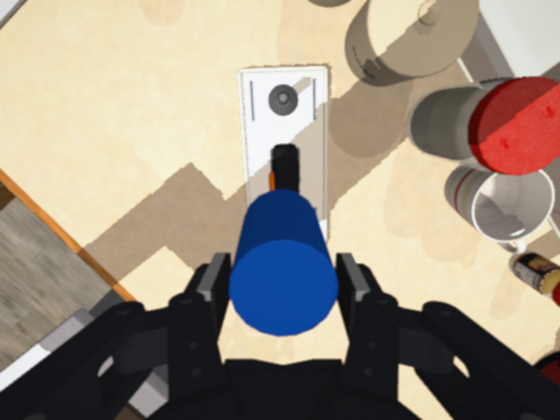

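Peg foot at (283,100), tip at (284,97); tray far corners at (239,71) and (328,66); bar end at (286,145). The beaker hangs straight, its closed end centred at about (283,282).

```bash
python3 - <<'E'
from h import *
p=dict(np.load('w4.npz')); p['extrinsics']=p['E']; im=cv2.imread('pics/w4.png'); hsv=cv2.cvtColor(im,cv2.COLOR_BGR2HSV)
print('foot',ray(p,283,100,.016),'tip',ray(p,284,97,.08))
c=[ray(p,*q,.012) for q in ((239,71),(328,66))]; d=c[0]-c[1]; print('far edge mid',(c[0]+c[1])/2, np.linalg.norm(d),'yang',np.degrees(np.arctan2(d[1],d[0]))-90)
# side edges of tray
l=[ray(p,*q,.012) for q in ((239,71),(247,190))]; d=l[0]-l[1]; print('left edge ang',np.degrees(np.arctan2(d[1],d[0])))
a=ray(p,286,145,.143); print('bar end',a)
m=cv2.inRange(hsv,(105,100,100),(130,255,255)); n,_,st,ce=cv2.connectedComponentsWithStats(m); i=1+st[1:,4].argmax(); print(st[i])
P,Q,s=pose(); print(P,'beaker top',ray(p,283,282,P[2]+.020))
cv2.imwrite('pics/crop.png',cv2.resize(im[50:215,215:350],None,fx=4,fy=3.6,interpolation=cv2.INTER_CUBIC))
E
```

```text
foot [0.62390934 0.20927672 0.016     ] tip [0.62505654 0.209062   0.08      ]
far edge mid [0.64749281 0.23866778 0.012     ] 0.11203519077823723 yang 55.00971506926774
left edge ang 53.97135049573419
bar end [0.59834814 0.17209212 0.143     ]
[  229   190   109   146 11278]
[0.5690841  0.13919497 0.2986245 ] beaker top [0.56855357 0.13868731 0.3186245 ]
```

View pics/crop.png

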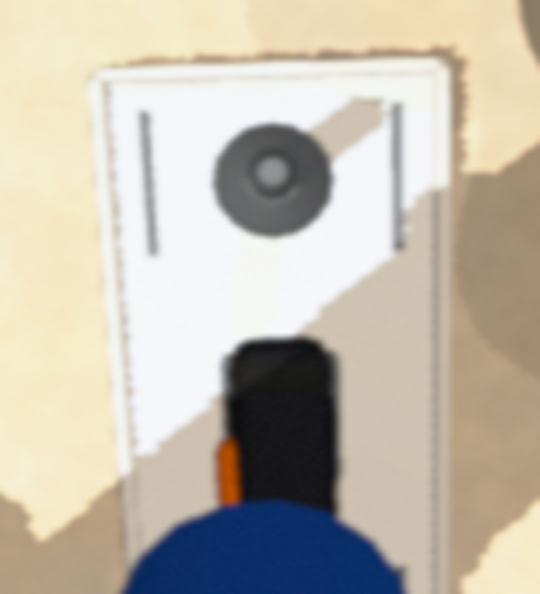

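Converted, 120 mm / 800 = 0.15, 110 mm / 800 = 0.1375, -1 degrees / 360 = -0.0028.

>>> send_rows --rows "0 0 -0.0028 0.0563 0.0013 0 0;0 0 -0.0028 0.1125 0.0013 0 0;0 0 -0.0028 0.1125 0.0013 0 0;0 0 -0.0028 0.1125 0.0013 0.05 0;0 0 -0.0028 0.1125 0.0013 0.1 0;0 0 -0.0028 0.1125 0.0013 0.1375 0;0 0 -0.0028 0.1125 0.0013 0.15 0;0 0 -0.0028 0.1125 0.0013 0.15 0"

```text
time: 11.48
eef_pos: [0.625, 0.2098, 0.1787]
tcp_rot: [0.895, 0.446, -0.0, 0.0]
contact_force: [0.9, 0.9, 0.7]
opening: 0.584
finger_force: 26.3
```

```bash
python3 - <<'E'
from h import *
P,Q,s=pose(); print(P,Q.as_matrix()[:,0].round(3),s['contact_force'])
rel([.625,.210,.084],np.radians(-36.8))
p=shot('wrist'); q=shot('side'); t=shot('top')
S=cv2.resize(q['color'][215:305,230:320],(440,440),interpolation=cv2.INTER_CUBIC)
W=cv2.resize(p['color'],(360,270))
C=np.zeros((440,800,3),np.uint8); C[:,:440]=S; C[:270,440:]=W
cv2.imwrite('pics/s5.png',C[:,:,::-1])
E
```

```text
[0.62504546 0.20979138 0.17865115] [ 0.601  0.799 -0.   ] [0.85488236 0.8611904  0.73029804]
turn [-0.01  0.03 -0.18] shift mm [ 0.2 -0.1 94.7]
```

View pics/s5.png

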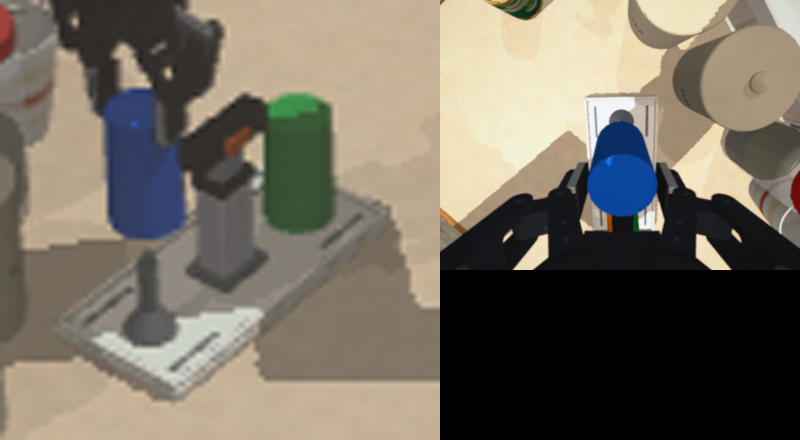

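The side crop shows the beaker's bottom centre (146,215) straight above the peg tip (148,258), so it is lined up. Descend.

Converted, 75 mm / 800 = 0.0938, 65 mm / 800 = 0.0813.

>>> send_rows --rows "0 0 0 0 0 0.025 0;0 0 0 0 0 0.05 0;0 0 0 0 0 0.0688 0;0 0 0 0 0 0.0813 0;0 0 0 0 0 0.0938 0"

```text
time: 12.25
eef_pos: [0.6252, 0.2105, 0.1027]
tcp_rot: [0.895, 0.447, -0.0, -0.0]
contact_force: [0.4, 0.2, -0.1]
opening: 0.582
finger_force: 26.3
```

Converted, 18 mm / 800 = 0.0225, 16 mm / 800 = 0.02.

>>> send_rows --rows "0 0 0 0 0 0.0088 0;0 0 0 0 0 0.015 0;0 0 0 0 0 0.02 0;0 0 0 0 0 0.0225 0;0 0 0 0 0 0.0225 0"

```text
time: 12.88
eef_pos: [0.6252, 0.2104, 0.0856]
tcp_rot: [0.895, 0.447, 0.0, 0.0]
contact_force: [0.4, 0.4, -0.7]
opening: 0.582
finger_force: 26.3
```

Converted, 4 mm / 800 = 0.005, 3 mm / 800 = 0.0038.

>>> send_rows --rows "0 0 0 0 0 0.0038 0;0 0 0 0 0 0.005 0;0 0 0 0 0 0.005 0"

```text
time: 13.25
eef_pos: [0.6255, 0.2106, 0.0821]
tcp_rot: [0.895, 0.447, 0.0, 0.0]
contact_force: [-0.3, -0.2, 1.1]
opening: 0.581
finger_force: 26.5
```

Converted, -160 mm / 800 = -0.2, -130 mm / 800 = -0.1625.

>>> send_rows --rows "0 0 0 0 0 0 0.6;0 0 0 0 0 0 0.75;0 0 0 0 0 0 0.9;0 0 0 0 0 -0.0125 0.9;0 0 0 0 0 -0.05 0.9;0 0 0 0 0 -0.1125 0.9;0 0 0 0 0 -0.1625 0.9;0 0 0 0 0 -0.2 0.9"

```text
time: 14.25
eef_pos: [0.6258, 0.2106, 0.2452]
tcp_rot: [0.895, 0.447, 0.002, 0.001]
contact_force: [0.2, -0.1, -0.7]
opening: 0.948
finger_force: 0.0
```

Converted, -145 mm / 800 = -0.1813, -120 mm / 800 = -0.15.

>>> send_rows --rows "0 0 0 -0.05 0 -0.0375 0.9;0 0 0 -0.1063 0 -0.0688 0.9;0 0 0 -0.15 0 -0.0688 0.9;0 0 0 -0.1813 0 -0.0688 0.9;0 0 0 -0.1813 0 -0.0688 0.9;0 0 0 -0.1813 0 -0.0688 0.9"

```text
time: 15.0
eef_pos: [0.5384, 0.0949, 0.2971]
tcp_rot: [0.895, 0.447, 0.001, 0.0]
contact_force: [-0.3, 0.5, 1.0]
opening: 0.949
finger_force: 0.0
```

```bash
python3 - <<'E'
from h import *
P,Q,s=pose(); print(P,s['opening'])
p=shot('wrist'); q=shot('side')
np.savez('w6.npz',E=p['extrinsics'],fx=p['fx'],fy=p['fy'],cx=p['cx'],cy=p['cy'])
find(p,['grip','blue_beaker','green_beaker','button_face'])
C=np.zeros((600,800,3),np.uint8); C[:420,:560]=p['color']; C[360:,560:]=cv2.resize(q['color'][215:305,230:320],(240,240))
cv2.imwrite('pics/w6.png',C[:,:,::-1])
E
```

```text
[0.53838864 0.09488647 0.29709249] 0.9493029865138003
blue_beaker 0.56 [0.5792 0.1455 0.146 ] px 285 122
green_beaker 0.71 [0.5264 0.0756 0.1012] px 284 202
button_face 0.6 [0.5598 0.15   0.139 ] px 265 131
```

View pics/w6.png

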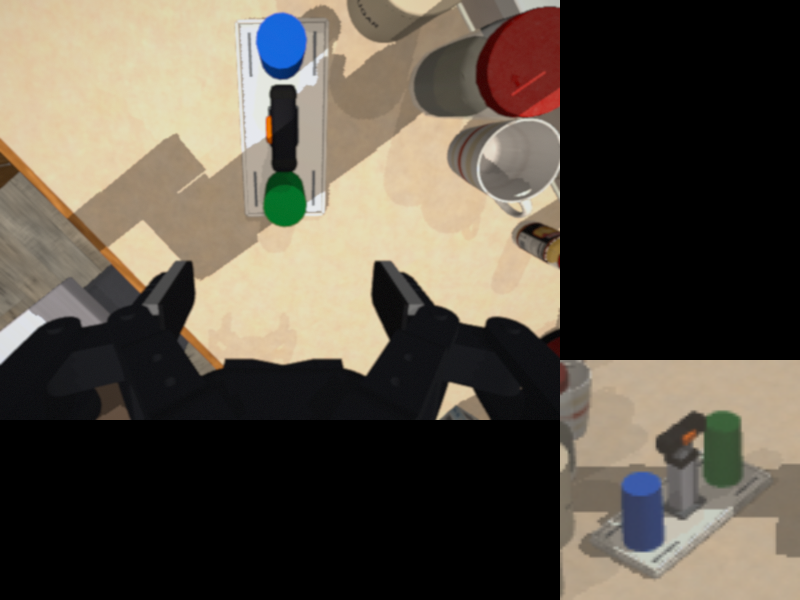

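Both beakers are seated: blue top at (281,40), green top at (285,200), bar centre at (284,128). Now the grip pose.

```bash
python3 - <<'E'
from h import *
p=dict(np.load('w6.npz')); p['extrinsics']=p['E']
g=ray(p,285,201,.102); b=ray(p,281.5,39,.102); d=b-g
print('green',g,'blue',b,'mid',(g+b)/2,np.linalg.norm(d),np.degrees(np.arctan2(d[1],d[0])))
e=ray(p,283.5,85,.143); f=ray(p,285,171,.143); print('bar',(e+f)/2,np.degrees(np.arctan2(*(e-f)[[1,0]])))
rel([.5745,.1425,.138],np.radians(-36.8))
E
```

```text
green [0.52798109 0.07644197 0.102     ] blue [0.62290391 0.20877889 0.102     ] mid [0.5754425  0.14261043 0.102     ] 0.16286007096478383 54.34882765045791
bar [0.57466816 0.14036199 0.143     ] 54.14495251165183
turn [-0.02  0.02 -0.09] shift mm [ 59.8   0.6 158.3]
```

Converted, 158 mm / 800 = 0.1975, 140 mm / 800 = 0.175, -1 degrees / 360 = -0.0028.

>>> send_rows --rows "0 0 -0.0028 0.0375 0 0.0375 0.9;0 0 -0.0028 0.075 0.0013 0.075 0.9;0 0 -0.0028 0.075 0.0013 0.125 0.9;0 0 -0.0028 0.075 0.0013 0.175 0.9;0 0 -0.0028 0.075 0.0013 0.1975 0.9;0 0 -0.0028 0.075 0.0013 0.1975 0.9;0 0 -0.0028 0.075 0.0013 0.1975 0.4;0 0 -0.0028 0.075 0.0013 0.1975 0" --grip_force 35

```text
time: 16.3
eef_pos: [0.5762, 0.142, 0.1408]
tcp_rot: [0.891, 0.454, 0.002, 0.001]
contact_force: [-0.8, -1.1, -0.3]
opening: 0.542
finger_force: 0.0
```

>>> send_rows --rows "0 0 0 0 0 0 -0.3;0 0 0 0 0 0 -0.5;0 0 0 0 0 0 -1;0 0 0 0 0 0 -1;0 0 0 0 0 0 -1"

```text
time: 16.92
eef_pos: [0.5749, 0.1419, 0.1385]
tcp_rot: [0.891, 0.454, -0.0, -0.0]
contact_force: [0.3, 0.1, 0.6]
opening: 0.002
finger_force: 0.0
```

The fingers shut without meeting the bar, so the tips seem to sit higher than assumed. I'll look with the side and wrist views in one picture.

```bash
python3 - <<'E'
from h import *
p=shot('wrist'); q=shot('side'); t=shot('top')
C=np.zeros((600,800,3),np.uint8); C[:420,:560]=p['color']; C[:240,560:]=cv2.resize(t['color'][180:250,200:270],(240,240))
C[240:,440:]=cv2.resize(q['color'][215:305,230:320],(360,360),interpolation=cv2.INTER_CUBIC)
cv2.imwrite('pics/w7.png',C[:,:,::-1]); find(p,['grip','button_face','blue_beaker'])
E
```

```text
grip 0.66 [0.5933 0.1609 0.1467] px 291 217
button_face 0.5 [0.5672 0.1551 0.1394] px 255 250
blue_beaker 0.69 [0.6244 0.2089 0.101 ] px 284 92
```

View pics/w7.png

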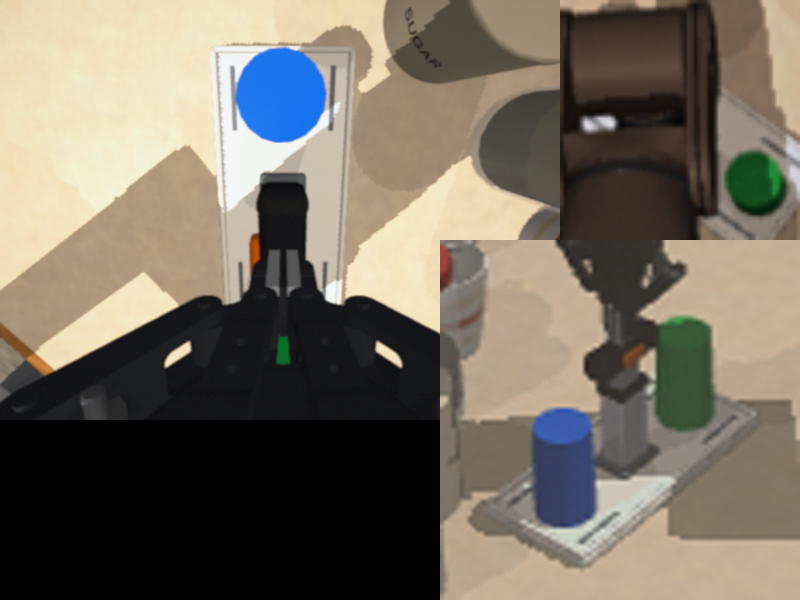

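The picture shows the shut tips resting just above the middle of the bar, so the tips are about 25 mm farther back than assumed. I'll open, go down 25 mm and close in steps.

Converted, 25 mm / 800 = 0.0313, -12 mm / 800 = -0.015.

>>> send_rows --rows "0 0 0 0 0 -0.015 1;0 0 0 0 0 -0.015 1;0 0 0 0 0 -0.015 1;0 0 0 0 0 -0.015 1;0 0 0 0 0 0.0125 0.9;0 0 0 0 0 0.0313 0.9;0 0 0 0 0 0.0313 0.5;0 0 0 0 0 0.0313 0.2"

```text
time: 18.23
eef_pos: [0.5752, 0.1419, 0.1139]
tcp_rot: [0.891, 0.454, 0.0, 0.0]
contact_force: [0.1, 0.4, -0.1]
opening: 0.601
finger_force: 0.0
```

>>> send_rows --rows "0 0 0 0 0 0 0;0 0 0 0 0 0 -0.2;0 0 0 0 0 0 -0.4;0 0 0 0 0 0 -0.5"

```text
time: 18.73
eef_pos: [0.5747, 0.1424, 0.1142]
tcp_rot: [0.891, 0.454, -0.0, -0.0]
contact_force: [-3.5, 2.2, 4.8]
opening: 0.27
finger_force: 35.9
```

>>> send_rows --rows "0 0 0 0 0 0 -1;0 0 0 0 0 0 -1;0 0 0 0 0 0 -1"

```text
time: 19.1
eef_pos: [0.5747, 0.1424, 0.1142]
tcp_rot: [0.891, 0.454, -0.0, -0.0]
contact_force: [-4.1, 2.0, 5.8]
opening: 0.272
finger_force: 36.0
```

Opening 23 mm means the bar is gripped and the button is flush. Pull up slowly.

Converted, -20 mm / 800 = -0.025, -15 mm / 800 = -0.0188.

>>> send_rows --rows "0 0 0 0 0 -0.0063 -1;0 0 0 0 0 -0.0125 -1;0 0 0 0 0 -0.0188 -1;0 0 0 0 0 -0.025 -1;0 0 0 0 0 -0.025 -1"

```text
time: 19.73
eef_pos: [0.5748, 0.1418, 0.1343]
tcp_rot: [0.891, 0.454, -0.0, 0.0]
contact_force: [-2.8, 1.4, 1.6]
opening: 0.276
finger_force: 35.4
```

Converted, -30 mm / 800 = -0.0375, -24 mm / 800 = -0.03.

>>> send_rows --rows "0 0 0 0 0 -0.0075 -1;0 0 0 0 0 -0.015 -1;0 0 0 0 0 -0.0225 -1;0 0 0 0 0 -0.03 -1;0 0 0 0 0 -0.0375 -1;0 0 0 0 0 -0.0375 -1"

```text
time: 20.48
eef_pos: [0.5751, 0.1417, 0.1646]
tcp_rot: [0.891, 0.455, 0.0, 0.0]
contact_force: [-1.8, 0.9, -0.1]
opening: 0.271
finger_force: 35.4
```

```bash
python3 - <<'E'
from h import *
p=shot('wrist'); q=shot('side'); find(p,['grip','blue_beaker','free_peg']); find(q,['blue_beaker','green_beaker','grip'])
E
```

```text
grip 0.89 [0.5831 0.1486 0.1935] px 288 268
blue_beaker 0.65 [0.6253 0.2106 0.1041] px 283 91
free_peg 0.66 [0.5874 0.1611 0.0144] px 281 168
blue_beaker 0.89 [0.6201 0.2267 0.0678] px 261 273
green_beaker 0.67 [0.5214 0.0914 0.0736] px 291 248
grip 0.8 [0.5759 0.1492 0.1589] px 274 237
```

The handle is 50 mm up and the beakers are still in place. Continue to the end stop, watching the force.

Converted, -24 mm / 800 = -0.03, -22 mm / 800 = -0.0275.

>>> send_rows --rows "0 0 0 0 0 -0.0075 -1;0 0 0 0 0 -0.015 -1;0 0 0 0 0 -0.0225 -1;0 0 0 0 0 -0.0275 -1;0 0 0 0 0 -0.03 -1;0 0 0 0 0 -0.03 -1"

```text
time: 21.62
eef_pos: [0.575, 0.1417, 0.1881]
tcp_rot: [0.891, 0.454, 0.0, 0.0]
contact_force: [-1.2, -2.0, -0.7]
opening: 0.277
finger_force: 35.3
```

>>> send_rows --rows "0 0 0 0 0 -0.0025 -1;0 0 0 0 0 -0.005 -1;0 0 0 0 0 -0.0075 -1;0 0 0 0 0 -0.01 -1;0 0 0 0 0 -0.01 -1"

```text
time: 22.25
eef_pos: [0.5749, 0.142, 0.1955]
tcp_rot: [0.891, 0.454, 0.0, -0.0]
contact_force: [-0.4, -1.0, -5.1]
opening: 0.274
finger_force: 34.9
```

Converted, -45 mm / 800 = -0.0563, -42 mm / 800 = -0.0525.

>>> send_rows --rows "0 0 0 0 0 -0.0038 -1;0 0 0 0 0 -0.01 -1;0 0 0 0 0 -0.0188 -1;0 0 0 0 0 -0.0275 -1;0 0 0 0 0 -0.0363 -1;0 0 0 0 0 -0.045 -1;0 0 0 0 0 -0.0525 -1;0 0 0 0 0 -0.0563 -1" --grip_force 40

```text
time: 23.25
eef_pos: [0.5751, 0.1419, 0.2411]
tcp_rot: [0.891, 0.454, 0.0, 0.0]
contact_force: [0.1, -0.7, -5.6]
opening: 0.271
finger_force: 41.2
```

>>> send_rows --rows "0 0 0 0 0 0 -1;0 0 0 0 0 0 -1;0 0 0 0 0 0 -1;0 0 0 0 0 0 -1;0 0 0 0 0 0 -1;0 0 0 0 0 0 -1"

```text
time: 24.0
eef_pos: [0.5749, 0.1419, 0.2405]
tcp_rot: [0.891, 0.454, -0.0, 0.0]
contact_force: [-0.3, -0.3, -6.1]
opening: 0.272
finger_force: 41.2
```

```bash
python3 - <<'E'
from h import *
P,Q,s=pose(); print(P,s['contact_force'],s['wrist_torque'],s['opening'],np.abs(s['dq']).max())
p=shot('wrist'); q=shot('side','s8'); find(p,['caddy','grip','blue_beaker','green_beaker']); find(q,['caddy','blue_beaker','green_beaker','grip'])
# level check: blue/green blob bottoms and tops in side view
E=np.array(q['extrinsics'])
def pr(X): c=E[:3,:3]@np.array(X)+E[:3,3]; return (q['fx']*c[0]/c[2]+q['cx']).round(1),(q['fy']*c[1]/c[2]+q['cy']).round(1)
hsv=cv2.cvtColor(q['color'],cv2.COLOR_RGB2HSV)
for nm,lo,hi,xy in (('blue',(110,120,40),(130,255,255),(.6255,.2106)),('green',(50,100,30),(75,255,255),(.524,.074))):
    n,_,st,ce=cv2.connectedComponentsWithStats(cv2.inRange(hsv,lo,hi)); i=1+st[1:,4].argmax(); print(nm,st[i],ce[i],[(l,pr([*xy,.012+l+.045])) for l in (.04,.05,.06)])
E
```

```text
[0.57491051 0.14189004 0.24051164] [-0.33984406 -0.29238665 -6.09095131] [ 0.00337191 -0.02035016 -0.04855905] 0.2723587749599661 0.0017460821486509613
caddy 0.56 [0.5886 0.1555 0.0713] px 286 169
grip 0.57 [0.5836 0.1481 0.2725] px 291 272
blue_beaker 0.59 [0.6249 0.2093 0.1539] px 284 96
green_beaker 0.29 [0.5881 0.1581 0.0697] px 284 167
caddy 0.73 [0.5737 0.1571 0.0698] px 276 260
blue_beaker 0.71 [0.6201 0.228  0.1223] px 260 260
green_beaker 0.8 [0.5222 0.0897 0.1229] px 291 236
grip 0.87 [0.5766 0.1538 0.2224] px 274 223
blue [253 245  15  29 256] [261.671875  257.0703125] [(0.04, (np.float64(259.0), np.float64(262.9))), (0.05, (np.float64(258.9), np.float64(260.6))), (0.06, (np.float64(258.8), np.float64(258.2)))]
green [284 222  11   7  26] [287.46153846 224.38461538] [(0.04, (np.float64(290.6), np.float64(239.5))), (0.05, (np.float64(290.6), np.float64(237.2))), (0.06, (np.float64(290.6), np.float64(234.9)))]
```

Both beakers rose by about 50 mm, the caddy is level, the wrist torque is negligible and the arm is still. Handing in.

```bash
python3 -c "
from plant import ctrl
print(ctrl.sign_off())"
```

```text
the job is handed in; nothing more can be done
None
```

The job is handed in: the blue beaker is on the free peg, the handle is fully out with its button pressed, and the caddy is held level and still about 5 cm up, both beakers on their pegs. My first try at the blue beaker slipped off its top with about 33 N on the fingers.

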